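# Lock the vial carriage in its dock with the quick-release pin

### The job

Push the blue vial carriage gently by its black tab (push, do not grip it) into the aluminium dock until it comes up against its stop, so that the holes are in line. Then take the quick-release pin from its stand with the red button squeezed in, slide it down through all the holes gently until its flange lies on the dock, and let go so that the button springs out and the balls lock. Do not force anything, and leave the other things on the bench where they are.

Things in the scene. Friction and masses are not known exactly. Their poses are not given: they have to be found in the camera images.
- loader: Vial loader fixed to the bench: grey base plate 225 x 96 x 10 mm with two steel rails, its origin on the underside, 5 mm from the plate's centre towards the dock. Its x axis is the slide direction, from the carriage towards the dock; z is up. Carriage and dock stand on it.
- dock_nominal (a point): Nominal centre of the dock's hole, on the dock's top face, 66 mm above the bench; fixed to the base, axes as the loader. The dock (aluminium clevis, 50 mm in x, 64 in y, clamped in slots) really stands, with its hole and stop, up to 10 mm off along x (never sideways), unknown until felt. Vertical 13.5 mm hole through two 8 mm plates; the lower one's underside is 28 mm below the top.
- carriage (a joint): Travel of the blue vial carriage along the loader's x, in m: starts between 0 (fully back) and 0.015; against the stop it reads 0.035 to 0.055, as the dock is clamped. The stop is a buffer in the dock that yields about 1 mm per 6 to 8 N. The carriage slides with 2 to 3 N of friction and stays where it is left.
- carriage_hole (a point): Centre of the 15 mm hole in the carriage's steel lug (8 mm thick, 40 mm wide), on the lug's upper face, 56 mm above the bench; axes as the loader. The lug enters the slot between the dock's plates; against the stop its hole is in line with the dock's holes.
- carriage_tab (a point): The carriage's black rubber push tab at its rear end, an upright block 12 mm in the loader's x, 40 mm in y, top 68 mm above the bench; this point is on its middle, 10 mm below its top, 115 mm behind the hole. Two vials (30 mm thick, top 71 mm above the bench) stand on the carriage 53 mm ahead of the tab.
- pin_head (a point): Centre of the quick-release pin's black head, 50 mm tall with its 30 mm flange, 22 mm in x, 24 in y; z is up along the pin. The flange's underside is 25 mm below this point. The head's +x side carries the red button (18 x 36 mm), which sticks out 5 mm free, 1 mm pressed: squeeze between the +x and -x sides. Mass about 0.12 kg.
- pin_button (a joint): Travel of the pin's red button in m: 0 = sprung out (balls out, locked), 0.004 = fully pressed (balls in). Spring force 5.6 N free to 8.8 N pressed.
- pin: The pin; origin on its axis at the flange's underside, axes as pin_head. Steel shank below it 12 mm thick, 48 mm long, the last 6 mm tapered to 6 mm. 32.5 mm below the flange two balls stick out 4 mm at +y and -y while the button is free and cannot pass the dock's holes; pressing draws them in flush.
- pin_stand: Aluminium stand of the pin, 70 x 70 mm, 65 mm high, fixed to the bench; origin under its centre. The pin stands upright in it, flange on the stand's top, shank hanging in a 23 mm hole.
- beaker_1000: Bystander: big glass beaker, 120 mm wide, 176 mm tall; origin under its centre.
- timer: Bystander: white timer 60 x 68 x 18 mm; origin under its centre.
- tape_roll: Bystander: roll of tape, 68 mm wide, 19 mm tall; origin under its centre.
- bottle_buffer: Bystander: bottle with a blue cap, 70 mm wide, 141 mm tall; origin under its centre.
- marker_blue: Bystander: blue marker pen, 119 mm long; origin under its centre.

How it is judged:
At the end, for the whole second after the job is handed in: The released pin stands at rest and upright (0.08 rad) through dock and lug: flange within 2.5 mm of the dock's top, axis within 5 mm of the lug hole's centre and 13 mm of the nominal point along the slide, button sprung out to within 1 mm (z of pin_head in the frame of dock_nominal between 0.022 and 0.0275 m and x of pin_head in the frame of dock_nominal between -0.013 and 0.013 m and horizontal distance between pin_head and carriage_hole below 0.005 m and angle between pin's own z axis and vertical below 0.08 rad and value of joint pin_button below 0.001 m and linear speed of pin below 0.02 m/s); the robot touches nothing.
It fails at once if The pin is pressed against the loader, its dock or carriage with more than 35 N (contact force between pin and loader above 35 N).
It fails at once if The robot pushes or squeezes the loader, its carriage or dock with more than 35 N (contact force between any of the arm, the fingers and loader above 35 N).
It fails at once if A bystander is moved by more than 30 mm (distance of any of beaker_1000, timer, tape_roll, bottle_buffer, marker_blue from where it was at the start of the episode above 0.03 m).
It also fails if it takes over 61 s, if anything falls off the work surface, if the arm or the gripper's body presses on something with over 40 N, if the wrist force passes 120 N, or if a joint passes its speed limit or range.

### The arm

A 6-joint arm with a two-finger parallel gripper is mounted at the origin on a cart in front of the work surface, level with it; the furniture and walls round the work are solid. World frame = base frame: x ahead of the robot, y to its left, z up, the work surface at z = 0. Lengths are in m, angles in rad, forces in N, time in s.
With the tool pointing down it reaches from about 0.35 to 0.975 m from the base axis. Payload 17.4 kg.
Tool frame: the origin (TCP) lies midway between the tips of the shut fingers; the grasp point (between the pads) lies 19 mm behind it; z points along the fingers, y is the line along which they close (so a half turn about z gives the same grasp; the last joint's range is limited). The gripper opens to 85 mm and grips with 20 to 120 N. Pads are 22 mm wide; open, the fingers measure 114 mm over their backs; the gripper's body (76 mm by 85 mm) begins 54 mm behind the grasp point. The pads swing forward as they close: fully open they stand 13 mm farther back than shut.
Start: joints at [1.249, 0.116, 1.442, -0, 1.584, -0.038], TCP at [0.189, 0.648, 0.231] pointing down, gripper open.
Joint ranges: [-2.83, 2.83], [-0.83, 2.19], [0.07, 2.5], [-1.14, 4.28], [0.01, 3], [-2.97, 2.97]. Speed limits (rad/s): [1.89, 1.89, 2.22, 3.14, 3.14, 3.14].

### API

Orientations are given as a rotation vector (axis times angle).
In Python, from plant import get_obs, vision, bot gives the robot as it stands.
- The arm moves only by the shell command python3 -m handwheel 'ROWS' [OPENING] [FORCE]. ROWS is JSON, a list of rows, each an object with "dp": the shift along the tool's x, y, z in mm, a list of three; "dr": the turn, a rotation vector about the tool's x, y, z in rad, a list of three. A call has 1 to 8 rows; each row is the pose to reach, as a shift and turn from the pose commanded when the call began, along the tool's axes at that moment; what a row does not reach only later rows make up. A row lasts 1/8 s, in which the tool goes at most 62.5 mm and 10.7 degrees, less where a joint would pass 70% of its speed; a pose out of reach is approached as far as the arm can. A call with a gripper value outside its range is refused whole. OPENING is the opening in per cent of the stroke, from 0 (shut) to 100 (fully open), set as the call begins (- or left out, the last holds). The fingers move at their own pace and stop on an object; FORCE is the grip in N (left out, the last holds). Time passes only in rows, so rows that repeat a pose let the fingers close. It gives the time, the measured TCP pose, the force, the opening and the grip force at its end, in the units of the state.
- get_obs(): the state, without advancing time (a new reading comes with each control period).
- vision.grab_frame(name): name is "scene" or "top" or "wrist"; returns a dict with "color" (420x560x3 uint8, red, green, blue), "fx", "fy", "cx", "cy" (pixels), "pose" (4x4, takes a point from camera to world coordinates); the wrist camera has in their place "hand_eye" (4x4, takes a point from camera to tool coordinates, whose origin is the TCP and whose axes are the flange's). Camera axes: x right, y up, looking along -z (the intrinsics and any distortion apply to the point x, -y, -z); pixel columns grow to the right and rows downward; lengths in m; the calibration is good to about 2 mm. A picture is of the moment at which its call begins: read the wrist's pose just before it. There is no depth.
- bot.hand_in(): hands the job in; it is judged then, once.
Trained networks look in a picture, given as the dict that the camera call returned (one of the last four; its "shot" number tells which), for a name from the list of things; names that differ only in an ending like _2 or _b are one class to them, and where a whole thing is asked for, a point or a joint stands for the part that bears it (a point fixed in the world has none). Each returns a list of dicts, best first, with "conf" (0 to 1); they miss things now and then, are a little off and sometimes report something else, mostly with a low value. They report only what shows in the picture. A call takes as long as a camera call.
- vision.find_in(thing, picture): "rect" ([left, top, right, bottom] as shares, 0 to 1, of the picture: columns of its width, rows of its height, round what is visible of it).
- vision.mark_of(thing, picture): "at" ([column, row] as shares, 0 to 1, of the picture: columns of its width, rows of its height: a listed point, or the origin of a listed thing).
The state is a dict: "time_s": time; "joint_positions": joint angles; "joint_velocities": joint speeds; "tau": joint torques, N m; "ee_pos": TCP position; "eef_rot": TCP orientation; "force": force on the tool from outside, world axes, zero at the start; "ft_torque": the same for the moment, N m; "gripper_width": opening from 0.0 (shut) to 1.0 (fully open); "grip_force": force on a finger pad.
Only numpy, scipy, OpenCV 4.12 (cv2) and the standard library are available. Lean on these libraries where they do the work, as an engineer would, in place of code of your own. Each camera call takes 0.05 s, during which the arm holds its last target. There are 200 camera calls.

## Working session

There is one attempt and no reset: what is moved stays moved. The work goes in short steps, Python scripts to look and compute and a shell command to move; the robot and the scene stay as the last step left them, time stands still between calls to the robot, and variables do not carry over. Pictures are saved under pics/ and viewed, at most 10 in all, crops included, and the job is handed in when it is done.

```bash
ls; mkdir -p pics
cat > h.py <<'E'
import numpy as np, cv2
from scipy.spatial.transform import Rotation as R
from plant import get_obs, vision, bot
def grab(n):
    o=get_obs(); f=vision.grab_frame(n)
    if 'pose' in f: P=np.array(f['pose'])
    else:
        T=np.eye(4);T[:3,:3]=R.from_rotvec(o['eef_rot']).as_matrix();T[:3,3]=o['ee_pos'];P=T@np.array(f['hand_eye'])
    f['P']=P; return f
def save(f,n): cv2.imwrite('pics/'+n,f['color'][:,:,::-1])
def ray(f,at):
    u,v=at[0]*560,at[1]*420
    d=np.array([(u-f['cx'])/f['fx'],-(v-f['cy'])/f['fy'],-1.])
    return f['P'][:3,3],f['P'][:3,:3]@d
def onz(f,at,z):
    c,d=ray(f,at); return c+d*(z-c[2])/d[2]
Z=dict(loader=0,dock_nominal=.066,carriage_hole=.056,carriage_tab=.058,pin_head=.090,pin=.065,pin_stand=0,beaker_1000=0,timer=0,tape_roll=0,bottle_buffer=0,marker_blue=0)
E
python3 - <<'E'
from h import *
np.set_printoptions(precision=4,suppress=True)
o=get_obs();print(o['ee_pos'],o['eef_rot'],o['time_s'])
for n in ['top','scene']:
    f=grab(n);save(f,n+'.png');print(n,[k for k in f],f['P'][:3,3])
    for t,z in Z.items():
        m=vision.mark_of(t,f)
        for q in m[:2]: print(t,round(q['conf'],2),onz(f,q['at'],z), np.array(q['at'])*[560,420])
E
```

```text
pics
[0.1889 0.6478 0.2306] [-0.4442 -3.1098  0.0018] 0.0
top ['color', 'fx', 'fy', 'cx', 'cy', 'pose', 'shot', 'P'] [0.4291 0.0474 1.0288]
loader 0.84 [0.4777 0.1309 0.    ] [264.208 238.392]
loader 0.26 [0.6182 0.2832 0.    ] [204.792 182.112]
dock_nominal 0.55 [0.4981 0.1941 0.066 ] [234.92  228.018]
carriage_hole 0.59 [0.4963 0.1631 0.056 ] [248.696 229.194]
carriage_tab 0.86 [0.4648 0.0532 0.058 ] [295.512 243.012]
pin_head 0.54 [ 0.5197 -0.2191  0.09  ] [417.088 218.988]
pin 0.59 [ 0.5237 -0.2331  0.065 ] [420.112 218.316]
pin_stand 0.82 [ 0.5183 -0.2289  0.    ] [410.704 223.02 ]
beaker_1000 0.93 [0.5398 0.4102 0.    ] [153.496 212.688]
timer 0.97 [ 0.3963 -0.1449  0.    ] [377.104 272.916]
tape_roll 0.85 [0.4061 0.3595 0.    ] [171.304 266.7  ]
bottle_buffer 0.85 [0.6704 0.1899 0.    ] [242.088 161.91 ]
marker_blue 0.58 [0.6189 0.2868 0.    ] [203.392 181.818]
scene ['color', 'fx', 'fy', 'cx', 'cy', 'pose', 'shot', 'P'] [-0.1378 -0.248   0.8694]
loader 0.73 [0.465  0.1318 0.    ] [236.488 249.018]
loader 0.42 [0.512  0.0764 0.    ] [267.624 241.584]
dock_nominal 0.93 [0.5081 0.1925 0.066 ] [218.792 208.32 ]
carriage_hole 0.84 [0.499  0.1595 0.056 ] [230.384 218.316]
carriage_hole 0.45 [ 0.3608 -0.1633  0.056 ] [350.28  318.486]
carriage_tab 0.93 [0.4618 0.0505 0.058 ] [268.128 244.482]
pin_head 0.78 [ 0.5333 -0.2273  0.09  ] [409.584 250.782]
pin_head 0.56 [0.4457 0.0426 0.09  ] [267.904 241.29 ]
pin 0.65 [ 0.5251 -0.2306  0.065 ] [408.016 261.996]
pin_stand 0.61 [ 0.5221 -0.2257 -0.    ] [400.008 281.19 ]
beaker_1000 0.63 [0.5218 0.4041 0.    ] [148.68  198.996]
timer 0.9 [ 0.3935 -0.1588  0.    ] [350.672 319.41 ]
bottle_buffer 0.95 [0.6771 0.1849 0.    ] [255.696 182.7  ]
marker_blue 0.44 [0.6214 0.2789 0.    ] [212.576 186.816]
```

View pics/top.png

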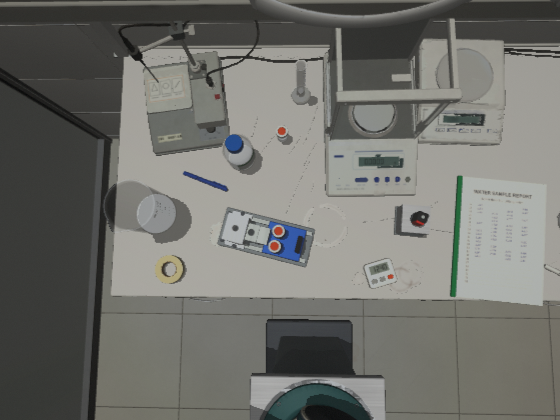

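View pics/scene.png

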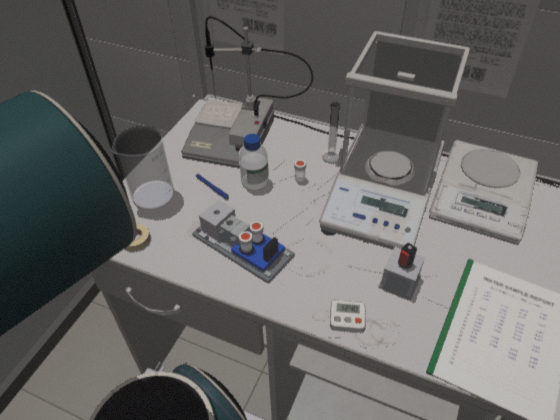

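The top view shows the loader at about (265,238), with the tab at its right end (300,243) and the dock at its left. The pin and its stand are at (415,220). The scene view agrees. I'll write a pose-to-row helper and work out the move to the tab.

```bash
cat >> h.py <<'E'
def go(pos,yaw):
    "dp (mm), dr for TCP pos with tool down, tool x at yaw"
    o=get_obs(); A=R.from_rotvec(o['eef_rot'])
    x=np.array([np.cos(yaw),np.sin(yaw),0]); z=np.array([0,0,-1.])
    B=R.from_matrix(np.c_[x,np.cross(z,x),z])
    print('dp',np.round(A.inv().apply(np.array(pos)-o['ee_pos'])*1e3,1),'dr',np.round((A.inv()*B).as_rotvec(),4))
E
python3 - <<'E'
from h import *
np.set_printoptions(precision=4,suppress=True)
f=grab('wrist');print(f['hand_eye'],f['fx'],f['cx'],f['cy'])
d=np.deg2rad(73.3);u=np.array([np.cos(d),np.sin(d)])
p=np.array([.463,.052])-.045*u
go([*p,.20],d)
E
```

```text
[[-0.0006  0.9523  0.3053  0.0773]
 [ 1.      0.0004  0.0007  0.0003]
 [ 0.0005  0.3053 -0.9523 -0.1413]
 [ 0.      0.      0.      1.    ]] 329.3235717844533 278.53967587273536 207.8441691685244
dp [-429.6 -540.4   31.3] dr [-0.      0.      1.5785]
```

```bash
python3 -m handwheel '[{"dp":[-215,-270,16],"dr":[0,0,0.79]},{"dp":[-215,-270,16],"dr":[0,0,0.79]},{"dp":[-430,-540,31],"dr":[0,0,1.578]},{"dp":[-430,-540,31],"dr":[0,0,1.578]},{"dp":[-430,-540,31],"dr":[0,0,1.578]},{"dp":[-430,-540,31],"dr":[0,0,1.578]},{"dp":[-430,-540,31],"dr":[0,0,1.578]},{"dp":[-430,-540,31],"dr":[0,0,1.578]}]' 0 40
python3 - <<'E'
from h import *
d=np.deg2rad(73.3);u=np.array([np.cos(d),np.sin(d)])
p=np.array([.463,.052])-.045*u
go([*p,.20],d)
E
```

```text
time_s: 2.35
ee_pos: [0.3786, 0.1839, 0.2091]
eef_rot: [2.45, 1.965, 0.002]
force: [1.2, 0.8, 0.2]
gripper_width: 0.0
grip_force: 0.0
dp [-155.3  107.8    9.1] dr [ 0.001  -0.0007  0.0727]
```

```bash
python3 -m handwheel '[{"dp":[-155,108,9],"dr":[0,0,0.073]},{"dp":[-155,108,9],"dr":[0,0,0.073]},{"dp":[-155,108,9],"dr":[0,0,0.073]},{"dp":[-155,108,9],"dr":[0,0,0.073]},{"dp":[-155,108,9],"dr":[0,0,0.073]}]'
python3 - <<'E'
from h import *
np.set_printoptions(precision=4,suppress=True)
f=grab('wrist');save(f,'w1.png')
for t in ['loader','dock_nominal','carriage_hole','carriage_tab']:
    for q in vision.mark_of(t,f)[:2]: print(t,round(q['conf'],2),onz(f,q['at'],Z[t]),np.array(q['at'])*[560,420])
E
```

```text
time_s: 2.98
ee_pos: [0.451, 0.0114, 0.1998]
eef_rot: [-2.516, -1.881, 0.0]
force: [-0.3, 0.8, -0.1]
gripper_width: -0.003
grip_force: 0.0
loader 0.61 [0.4826 0.1305 0.    ] [274.008  52.29 ]
carriage_hole 0.95 [0.4888 0.1578 0.056 ] [270.48    1.302]
carriage_tab 0.97 [0.4614 0.048  0.058 ] [277.088 151.62 ]
```

View pics/w1.png

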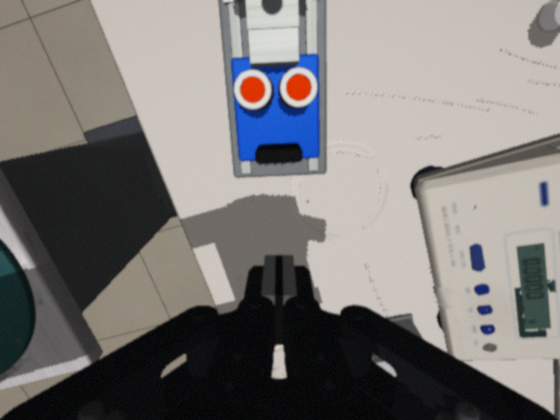

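The wrist view shows the tab at (278,152), the plate's rear edge at row 175 and its side edges at about x=236 and x=325. I'll get the yaw from those edges.

Run:
```python
from h import *
np.set_printoptions(precision=4,suppress=True)
f=grab('wrist')
for a,b in [((222,0),(236,176)),((326,0),(325,172))]:
    A,B=[onz(f,(p[0]/560,p[1]/420),.01) for p in (a,b)]
    v=A-B; print(A,B,np.rad2deg(np.arctan2(v[1],v[0])))
d=np.deg2rad(75);u=np.array([np.cos(d),np.sin(d)])
t=np.array([.4618,.049])
go([*(t-.030*u),.056],d)
```

```text
[0.4502 0.1834 0.01  ] [0.4117 0.0305 0.01  ] 75.89475975783674
[0.5378 0.1577 0.01  ] [0.5003 0.0089 0.01  ] 75.83852349773622
dp [  8.2   0.7 144. ] dr [ 0.0003 -0.0001 -0.0225]
```

```bash
python3 -m handwheel '[{"dp":[8,1,60],"dr":[0,0,-0.038]},{"dp":[8,1,120],"dr":[0,0,-0.038]},{"dp":[8,1,148],"dr":[0,0,-0.038]},{"dp":[8,1,148],"dr":[0,0,-0.038]}]'
python3 - <<'E'
from h import *
print(get_obs()['force'])
go([.4618,.049,.051],np.deg2rad(75.9))
E
```

```text
time_s: 3.78
ee_pos: [0.4531, 0.0193, 0.0502]
eef_rot: [-2.476, -1.929, 0.004]
force: [0.0, 0.6, 0.5]
gripper_width: -0.004
grip_force: 0.0
[0.01526591 0.58569857 0.53899517]
dp [30.9  1.1 -0.8] dr [-0.0034  0.0008 -0.0009]
```

```bash
python3 -m handwheel '[{"dp":[5,0,0],"dr":[0,0,0]},{"dp":[10,0,0],"dr":[0,0,0]},{"dp":[14,0,0],"dr":[0,0,0]},{"dp":[17,0,0],"dr":[0,0,0]},{"dp":[20,0,0],"dr":[0,0,0]},{"dp":[23,0,0],"dr":[0,0,0]},{"dp":[26,0,0],"dr":[0,0,0]},{"dp":[29,0,0],"dr":[0,0,0]}]'; python3 -m handwheel '[{"dp":[2,0,0],"dr":[0,0,0]},{"dp":[3.5,0,0],"dr":[0,0,0]},{"dp":[3.5,0,0],"dr":[0,0,0]}]'
```

```text
time_s: 4.78
ee_pos: [0.4615, 0.0471, 0.0518]
eef_rot: [2.479, 1.93, -0.0]
force: [-0.7, -3.8, 3.8]
gripper_width: -0.0
grip_force: 1.7
time_s: 5.15
ee_pos: [0.4623, 0.0506, 0.0517]
eef_rot: [-2.479, -1.93, -0.0]
force: [-0.3, 1.0, -0.3]
gripper_width: 0.004
grip_force: 0.1
```

```bash
cat > chk.py <<'E'
import sys
from plant import get_obs
o=get_obs();F=o['force'];f=-(F[0]*.244+F[1]*.97);print('push',round(f,1),'z',round(F[2],1));sys.exit(f>7)
E
python3 -m handwheel '[{"dp":[1,0,0],"dr":[0,0,0]},{"dp":[2,0,0],"dr":[0,0,0]},{"dp":[3,0,0],"dr":[0,0,0]}]' && python3 chk.py && 
python3 -m handwheel '[{"dp":[1,0,0],"dr":[0,0,0]},{"dp":[2,0,0],"dr":[0,0,0]},{"dp":[3,0,0],"dr":[0,0,0]}]' && python3 chk.py && 
python3 -m handwheel '[{"dp":[1,0,0],"dr":[0,0,0]},{"dp":[2,0,0],"dr":[0,0,0]},{"dp":[3,0,0],"dr":[0,0,0]}]' && python3 chk.py && 
python3 -m handwheel '[{"dp":[1,0,0],"dr":[0,0,0]},{"dp":[2,0,0],"dr":[0,0,0]},{"dp":[3,0,0],"dr":[0,0,0]}]' && python3 chk.py
```

```text
time_s: 5.52
ee_pos: [0.4629, 0.0532, 0.0517]
eef_rot: [-2.479, -1.929, 0.001]
force: [-1.5, -2.2, 0.4]
gripper_width: -0.002
grip_force: 1.6
push 2.5 z 0.4False
```

```bash
sed -i 's/sys.exit(f>7)/sys.exit(int(f>7))/' chk.py
python3 -m handwheel '[{"dp":[1,0,0],"dr":[0,0,0]},{"dp":[2,0,0],"dr":[0,0,0]},{"dp":[3,0,0],"dr":[0,0,0]}]' && python3 chk.py && 
python3 -m handwheel '[{"dp":[1,0,0],"dr":[0,0,0]},{"dp":[2,0,0],"dr":[0,0,0]},{"dp":[3,0,0],"dr":[0,0,0]}]' && python3 chk.py && 
python3 -m handwheel '[{"dp":[1,0,0],"dr":[0,0,0]},{"dp":[2,0,0],"dr":[0,0,0]},{"dp":[3,0,0],"dr":[0,0,0]}]' && python3 chk.py && 
python3 -m handwheel '[{"dp":[1,0,0],"dr":[0,0,0]},{"dp":[2,0,0],"dr":[0,0,0]},{"dp":[3,0,0],"dr":[0,0,0]}]' && python3 chk.py &&
python3 -m handwheel '[{"dp":[1,0,0],"dr":[0,0,0]},{"dp":[2,0,0],"dr":[0,0,0]},{"dp":[3,0,0],"dr":[0,0,0]}]' && python3 chk.py &&
python3 -m handwheel '[{"dp":[1,0,0],"dr":[0,0,0]},{"dp":[2,0,0],"dr":[0,0,0]},{"dp":[3,0,0],"dr":[0,0,0]}]' && python3 chk.py
```

```text
time_s: 5.9
ee_pos: [0.4637, 0.0562, 0.0517]
eef_rot: [-2.479, -1.93, 0.0]
force: [-1.9, -3.5, 0.1]
gripper_width: 0.001
grip_force: 1.6
push 3.8 z 0.1
time_s: 6.28
ee_pos: [0.4644, 0.0591, 0.0517]
eef_rot: [-2.479, -1.93, 0.0]
force: [-4.0, -2.4, -0.8]
gripper_width: 0.004
grip_force: 1.6
push 3.3 z -0.8
time_s: 6.65
ee_pos: [0.4652, 0.0621, 0.0518]
eef_rot: [-2.479, -1.93, 0.0]
force: [-3.6, -2.1, -1.5]
gripper_width: 0.001
grip_force: 1.6
push 2.9 z -1.5
time_s: 7.02
ee_pos: [0.466, 0.0649, 0.0518]
eef_rot: [2.479, 1.93, -0.0]
force: [-3.1, -1.1, -1.3]
gripper_width: 0.005
grip_force: 1.6
push 1.9 z -1.3
time_s: 7.4
ee_pos: [0.4665, 0.0669, 0.0518]
eef_rot: [2.478, 1.929, -0.003]
force: [-6.2, -15.0, 1.3]
gripper_width: 0.003
grip_force: 7.7
push 16.1 z 1.3
```

Against the stop at 16 N. I'll back off, rise, and look at the dock from above.

```bash
python3 -m handwheel '[{"dp":[-3,0,0],"dr":[0,0,0]},{"dp":[-12,0,0],"dr":[0,0,0]},{"dp":[-12,0,-60],"dr":[0,0,0]},{"dp":[40,0,-110],"dr":[0,0,0]},{"dp":[90,0,-110],"dr":[0,0,0]},{"dp":[122,0,-110],"dr":[0,0,0]},{"dp":[122,0,-110],"dr":[0,0,0]},{"dp":[122,0,-110],"dr":[0,0,0]}]'
python3 - <<'E'
from h import *
np.set_printoptions(precision=4,suppress=True)
f=grab('wrist');save(f,'w2.png')
for t in ['dock_nominal','carriage_hole','carriage_tab','loader']:
    for q in vision.mark_of(t,f)[:2]: print(t,round(q['conf'],2),onz(f,q['at'],Z[t]),np.array(q['at'])*[560,420])
E
```

```text
time_s: 8.4
ee_pos: [0.4966, 0.1855, 0.1618]
eef_rot: [2.479, 1.93, 0.0]
force: [0.3, 0.5, -0.5]
gripper_width: 0.003
grip_force: 0.0
dock_nominal 0.69 [0.4966 0.192  0.066 ] [275.128 202.818]
dock_nominal 0.49 [0.4266 0.3386 0.066 ] [111.272  15.12 ]
carriage_hole 0.82 [0.4968 0.1954 0.056 ] [274.512 195.006]
loader 0.87 [0.4825 0.1281 0.    ] [278.096 245.91 ]
```

View pics/w2.png

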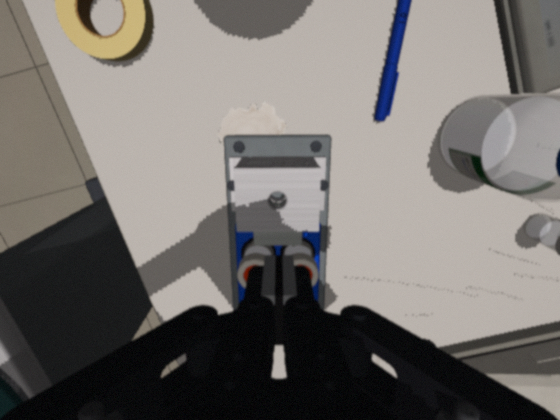

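The wrist view shows the dock's hole at (278,199), with the carriage lug inside the dock. I'll enlarge it to place the rim.

Run:
```python
from h import *
np.set_printoptions(precision=4,suppress=True)
f=grab('wrist');c=f['color'][170:230,240:320]
cv2.imwrite('pics/w2c.png',cv2.resize(c[:,:,::-1],None,fx=8,fy=8,interpolation=cv2.INTER_CUBIC))
for p in [(278,199),(277,199),(278,200)]: print(p,onz(f,(p[0]/560,p[1]/420),.066))
```

```text
(278, 199) [0.4995 0.1942 0.066 ]
(277, 199) [0.4988 0.1944 0.066 ]
(278, 200) [0.4993 0.1934 0.066 ]
```

View pics/w2c.png

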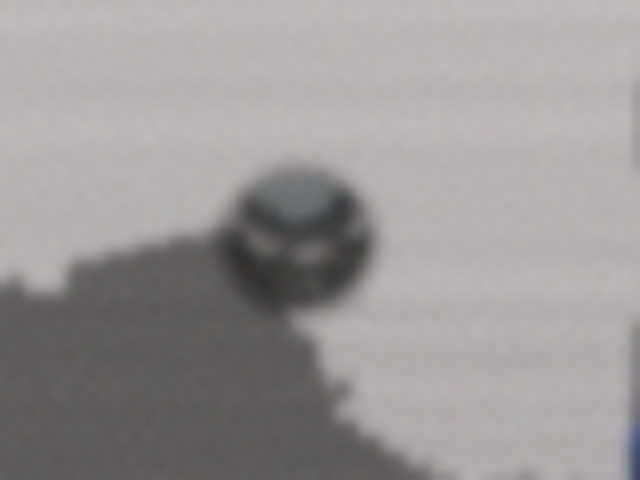

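Run:
```python
from h import *
go([.50,-.22,.25],np.deg2rad(90))
```

```text
dp [-392.2  103.1  -88.1] dr [ 4.000e-04 -2.000e-04 -2.488e-01]
```

```bash
python3 -m handwheel '[{"dp":[-55,14,-60],"dr":[0,0,-0.12]},{"dp":[-392,103,-88],"dr":[0,0,-0.249]},{"dp":[-392,103,-88],"dr":[0,0,-0.249]},{"dp":[-392,103,-88],"dr":[0,0,-0.249]},{"dp":[-392,103,-88],"dr":[0,0,-0.249]},{"dp":[-392,103,-88],"dr":[0,0,-0.249]},{"dp":[-392,103,-88],"dr":[0,0,-0.249]},{"dp":[-392,103,-88],"dr":[0,0,-0.249]}]' 100
python3 - <<'E'
from h import *
np.set_printoptions(precision=4,suppress=True)
f=grab('wrist');save(f,'w3.png')
for t in ['pin_head','pin_stand','pin']:
    for q in vision.mark_of(t,f)[:2]: print(t,round(q['conf'],2),onz(f,q['at'],Z[t]),np.array(q['at'])*[560,420])
E
```

```text
time_s: 9.7
ee_pos: [0.4997, -0.2224, 0.2499]
eef_rot: [2.225, 2.218, -0.001]
force: [0.2, 1.2, -0.7]
gripper_width: 1.001
grip_force: 0.0
pin_head 0.87 [ 0.5212 -0.223   0.09  ] [300.384 189.588]
pin 0.81 [ 0.5219 -0.2254  0.065 ] [299.488 185.682]
```

View pics/w3.png

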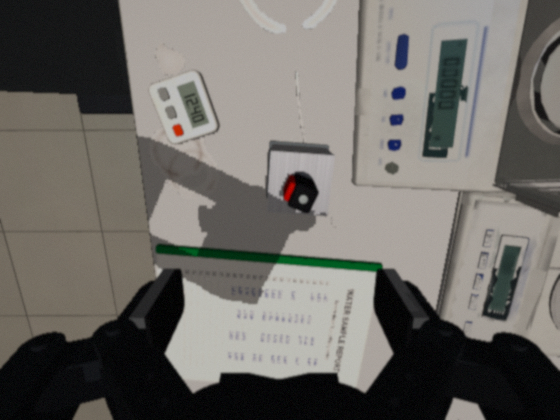

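The wrist view shows the pin head at (301,190) with the red button on its left side, turned a little upward. I'll move in closer for the yaw.

```bash
python3 -m handwheel '[{"dp":[-5,22,60],"dr":[0,0,0]},{"dp":[-25,22,90],"dr":[0,0,0]},{"dp":[-25,22,90],"dr":[0,0,0]}]'
python3 - <<'E'
from h import *
np.set_printoptions(precision=4,suppress=True)
f=grab('wrist')
for t in ['pin_head','pin']:
    for q in vision.mark_of(t,f)[:2]: print(t,round(q['conf'],2),onz(f,q['at'],Z[t]),np.array(q['at'])*[560,420])
q=np.array(vision.mark_of('pin_head',f)[0]['at'])*[560,420]
x,y=int(q[0])-50,max(0,int(q[1])-60);print(x,y)
cv2.imwrite('pics/w4.png',cv2.resize(f['color'][y:y+100,x:x+110][:,:,::-1],None,fx=6,fy=6,interpolation=cv2.INTER_CUBIC))
E
```

```text
time_s: 10.28
ee_pos: [0.5216, -0.2432, 0.1573]
eef_rot: [-2.217, -2.22, 0.002]
force: [0.3, -0.4, -0.1]
gripper_width: 0.998
grip_force: 0.0
pin_head 0.97 [ 0.5216 -0.2232  0.09  ] [277.592 195.3  ]
pin 0.6 [ 0.5223 -0.2259  0.065 ] [278.824 189.714]
227 135
```

View pics/w4.png

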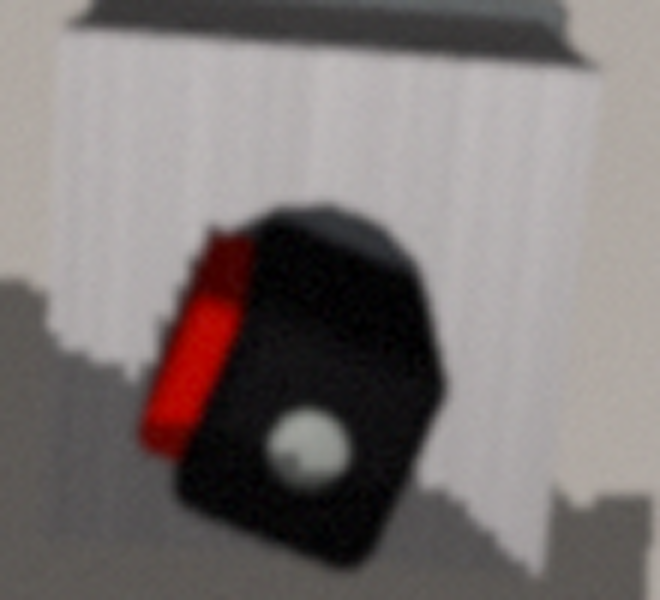

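Run:
```python
from h import *
np.set_printoptions(precision=4,suppress=True)
f=grab('wrist')
P={k:onz(f,((227+x/6-.4)/560,(135+y/6-.4)/420),.115) for k,(x,y) in dict(bl=(178,492),br=(353,572),r=(445,385),knob=(308,447)).items()}
print(P)
a=P['br']-P['bl'];b=P['r']-P['br']
print(np.rad2deg(np.arctan2(a[1],a[0])),np.rad2deg(np.arctan2(b[1],b[0])),np.linalg.norm(a),np.linalg.norm(b))
print((P['bl']+P['r'])/2)
go([.5218,-.2235,.13],np.deg2rad(65.5))
```

```text
{'bl': array([ 0.5105, -0.2314,  0.115 ]), 'br': array([ 0.5282, -0.2401,  0.115 ]), 'r': array([ 0.5372, -0.2202,  0.115 ]), 'knob': array([ 0.5236, -0.2267,  0.115 ])}
-26.035400900781152 65.76059837339812 0.01971492887463782 0.021840132589758126
[ 0.5238 -0.2258  0.115 ]
dp [20.3 -1.1 31.7] dr [0.0025 0.0006 0.4293]
```

```bash
python3 -m handwheel '[{"dp":[18.5,0.3,0],"dr":[0,0,0.19]},{"dp":[18.5,0.3,10],"dr":[0,0,0.437]},{"dp":[18.5,0.3,20],"dr":[0,0,0.437]},{"dp":[18.5,0.3,60],"dr":[0,0,0.437]},{"dp":[18.5,0.3,88],"dr":[0,0,0.437]},{"dp":[18.5,0.3,88],"dr":[0,0,0.437]},{"dp":[18.5,0.3,88],"dr":[0,0,0.437]}]' 100 40
python3 - <<'E'
from h import *
f=grab('wrist');save(f,'w5.png');print(get_obs()['force'])
go([.5232,-.2253,.073],np.deg2rad(65))
E
```

```text
time_s: 11.4
ee_pos: [0.5233, -0.2259, 0.0738]
eef_rot: [2.648, 1.688, 0.002]
force: [0.6, -0.1, -0.1]
gripper_width: 1.001
grip_force: 0.0
[-0.52655952 -0.23041284 -0.2647683 ]
dp [ 0.5 -0.5  0.9] dr [0.0026 0.     0.0005]
```

View pics/w5.png

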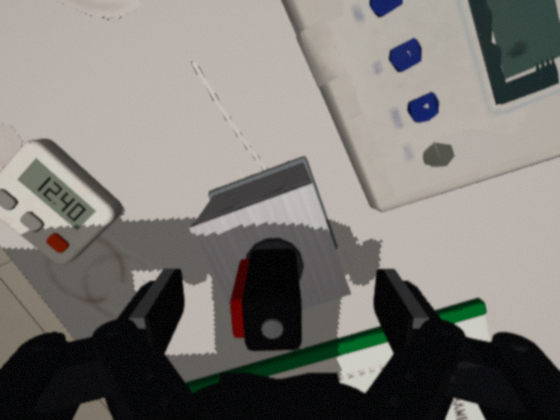

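The fingers straddle the head squarely. The black top face spans columns 247–300, with its knob at (273,328). I'll measure the offset to the tool axis and close on it.

```bash
python3 - <<'E'
from h import *
np.set_printoptions(precision=4,suppress=True)
f=grab('wrist');o=get_obs();A=R.from_rotvec(o['eef_rot'])
for p,z in [((273,328),.115),((273,328),.117),((247,347),.115),((300,347),.115),((300,310),.115),((247,310),.115)]:
    print(p,A.inv().apply(onz(f,(p[0]/560,p[1]/420),z)-o['ee_pos'])*1e3)
E
python3 -m handwheel '[{"dp":[0,-1,0],"dr":[0,0,0]},{"dp":[0,-1,0],"dr":[0,0,0]},{"dp":[0,-1,0],"dr":[0,0,0]},{"dp":[0,-1,0],"dr":[0,0,0]},{"dp":[0,-1,0],"dr":[0,0,0]},{"dp":[0,-1,0],"dr":[0,0,0]},{"dp":[0,-1,0],"dr":[0,0,0]},{"dp":[0,-1,0],"dr":[0,0,0]}]' 0 40
```

```text
(273, 328) [  0.8799  -0.9566 -41.2422]
(273, 328) [  2.4372  -0.9143 -43.2421]
(247, 347) [ -7.4729 -10.6246 -41.2666]
(300, 347) [ -7.5137   8.9903 -41.2167]
(300, 310) [  8.4757   8.6787 -41.2178]
(247, 310) [  8.5094 -10.1471 -41.2657]
time_s: 12.5
ee_pos: [0.5221, -0.2255, 0.0724]
eef_rot: [2.648, 1.688, 0.001]
force: [1.4, -0.5, 4.3]
gripper_width: 0.255
grip_force: 40.1
```

```bash
python3 -m handwheel '[{"dp":[0,0,-8],"dr":[0,0,0]},{"dp":[0,0,-25],"dr":[0,0,0]},{"dp":[0,0,-60],"dr":[0,0,0]},{"dp":[0,0,-95],"dr":[0,0,0]},{"dp":[0,0,-95],"dr":[0,0,0]},{"dp":[0,0,-95],"dr":[0,0,0]}]'
python3 - <<'E'
from h import *
np.set_printoptions(precision=4,suppress=True)
f=grab('wrist');save(f,'w6.png');o=get_obs();print(o['ee_pos'],o['gripper_width'])
go([.4990,.1940,.167],np.deg2rad(65))
E
```

```text
time_s: 13.25
ee_pos: [0.5215, -0.2252, 0.1667]
eef_rot: [-2.649, -1.688, 0.0]
force: [0.0, -0.5, -2.6]
gripper_width: 0.256
grip_force: 39.9
[ 0.5213 -0.2251  0.1661] 0.2510743409861991
dp [ 370.5 -197.2   -0.7] dr [-0.0012 -0.      0.0004]
```

View pics/w6.png

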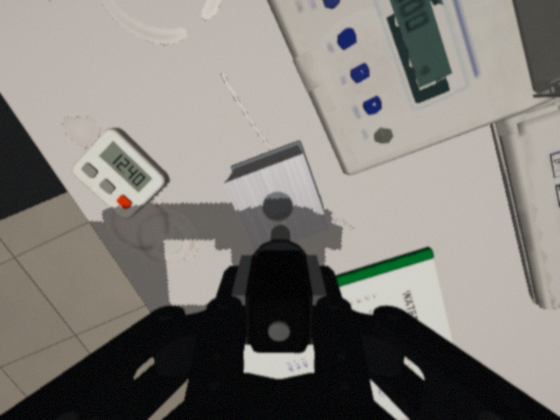

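The held pin's tip shows at about (281,227), ahead of the head. I'll carry it to above the dock and compare tip and hole in the same picture.

```bash
python3 -m handwheel '[{"dp":[50,-27,-10],"dr":[0,0,0]},{"dp":[100,-54,-10],"dr":[0,0,0]},{"dp":[150,-80,-10],"dr":[0,0,0]},{"dp":[205,-109,-10],"dr":[0,0,0]},{"dp":[260,-138,-10],"dr":[0,0,0]},{"dp":[315,-168,-10],"dr":[0,0,0]},{"dp":[350,-186,-5],"dr":[0,0,0]},{"dp":[370,-197,0],"dr":[0,0,0]}]'; python3 -m handwheel '[{"dp":[0,0,12],"dr":[0,0,0]},{"dp":[0,0,20],"dr":[0,0,0]},{"dp":[0,0,20],"dr":[0,0,0]},{"dp":[0,0,20],"dr":[0,0,0]}]'
python3 - <<'E'
from h import *
np.set_printoptions(precision=4,suppress=True)
f=grab('wrist');o=get_obs();print(o['ee_pos'],R.from_rotvec(o['eef_rot']).as_matrix()[:,0])
np.save('f.npy',dict(c=f['color'],P=f['P'],fx=f['fx'],fy=f['fy'],cx=f['cx'],cy=f['cy']),allow_pickle=True)
cv2.imwrite('pics/w7.png',cv2.resize(f['color'][180:260,225:335][:,:,::-1],None,fx=7,fy=7,interpolation=cv2.INTER_CUBIC))
go([.4990,.1940,.14],np.deg2rad(65))
E
```

```text
time_s: 14.3
ee_pos: [0.4985, 0.1952, 0.1655]
eef_rot: [-2.647, -1.691, 0.003]
force: [-0.2, -0.7, -0.8]
gripper_width: 0.252
grip_force: 39.9
time_s: 14.8
ee_pos: [0.4996, 0.1927, 0.1471]
eef_rot: [2.65, 1.687, 0.0]
force: [-0.4, -0.4, -1.0]
gripper_width: 0.257
grip_force: 39.9
[0.4996 0.1928 0.1472] [0.4231 0.9061 0.0003]
dp [ 0.8 -1.1  7.2] dr [ 0.0004 -0.0003 -0.0005]
```

View pics/w7.png

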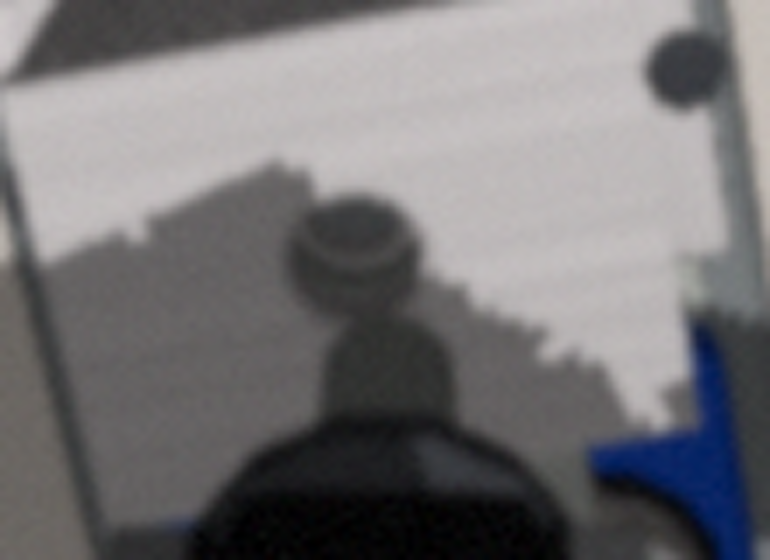

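The hole rim is centred at crop (354,256), which is pixel (275.6,216.6). The shank is at column 280.7, with its tip's upper edge at row 225.4. I'll solve for the pin axis and hole in tool coordinates.

Run:
```python
from h import *
from scipy.optimize import brentq
np.set_printoptions(precision=2,suppress=True)
f=grab('wrist');o=get_obs();A=R.from_rotvec(o['eef_rot']);H=np.array(f['hand_eye']);Hi=np.linalg.inv(H)
def proj(p):
    c=Hi[:3,:3]@(np.array(p)/1e3)+Hi[:3,3]; return np.array([f['cx']+f['fx']*c[0]/-c[2], f['cy']+f['fy']*c[1]/c[2]])
T=lambda w:A.inv().apply(w-o['ee_pos'])*1e3
print('check',proj(T(onz(f,(275.2/560,216.2/420),.066))))
print('hole',T(onz(f,(275.2/560,216.2/420),.066)))
top=lambda ax:min(proj((ax+3,0,55.5))[1],proj((ax+6,0,49.5))[1])
print('ax',brentq(lambda a:top(a)-225,-15,15),[proj((brentq(lambda a:top(a)-225,-15,15)+3,0,55.5)),proj((6,0,49.5))])
print('ay',brentq(lambda a:proj((2,a,45))[0]-280.3,-15,15), 'width px 12mm', proj((2,6,45))[0]-proj((2,-6,45))[0])
```

```text
check [275.25 216.33]
hole [ 0.77 -1.45 81.28]
ax 0.23153808846923524 [array([277.09, 226.05]), array([277.03, 225.35])]
ay 2.0089778294848917 width px 12mm 19.67276416838439
```

```bash
cat > chk.py <<'E'
import sys
from plant import get_obs
o=get_obs();F=o['force'];print('F',[round(float(x),1) for x in F],'p',[round(float(x),4) for x in o['ee_pos']]);sys.exit(int(max(abs(F[0]),abs(F[1]),abs(F[2]))>6))
E
python3 -m handwheel '[{"dp":[0.5,-3.2,0],"dr":[0,0,0]},{"dp":[0.5,-3.2,10],"dr":[0,0,0]},{"dp":[0.5,-3.2,20],"dr":[0,0,0]},{"dp":[0.5,-3.2,22],"dr":[0,0,0]},{"dp":[0.5,-3.2,22],"dr":[0,0,0]}]' && python3 chk.py &&
python3 -m handwheel '[{"dp":[0,0,1],"dr":[0,0,0]},{"dp":[0,0,2],"dr":[0,0,0]},{"dp":[0,0,3],"dr":[0,0,0]}]' && python3 chk.py &&
python3 -m handwheel '[{"dp":[0,0,1],"dr":[0,0,0]},{"dp":[0,0,2],"dr":[0,0,0]},{"dp":[0,0,3],"dr":[0,0,0]}]' && python3 chk.py &&
python3 -m handwheel '[{"dp":[0,0,1],"dr":[0,0,0]},{"dp":[0,0,2],"dr":[0,0,0]},{"dp":[0,0,3],"dr":[0,0,0]}]' && python3 chk.py &&
python3 -m handwheel '[{"dp":[0,0,1],"dr":[0,0,0]},{"dp":[0,0,2],"dr":[0,0,0]},{"dp":[0,0,3],"dr":[0,0,0]}]' && python3 chk.py
```

```text
time_s: 15.52
ee_pos: [0.4966, 0.1951, 0.1246]
eef_rot: [-2.649, -1.688, 0.001]
force: [-1.0, 0.7, -1.1]
gripper_width: 0.255
grip_force: 39.9
F [-1.0, 0.7, -1.1] p [0.4966, 0.1951, 0.1246]
time_s: 15.9
ee_pos: [0.4967, 0.1951, 0.1219]
eef_rot: [2.649, 1.688, 0.0]
force: [-0.7, 0.4, -2.0]
gripper_width: 0.258
grip_force: 39.9
F [-0.7, 0.4, -2.0] p [0.4967, 0.1951, 0.1219]
time_s: 16.27
ee_pos: [0.4967, 0.1951, 0.1187]
eef_rot: [-2.649, -1.688, 0.0]
force: [-0.5, 0.3, -1.3]
gripper_width: 0.255
grip_force: 39.9
F [-0.5, 0.3, -1.3] p [0.4967, 0.1951, 0.1187]
time_s: 16.65
ee_pos: [0.4967, 0.1951, 0.1158]
eef_rot: [2.649, 1.688, -0.0]
force: [1.3, -0.7, -1.4]
gripper_width: 0.255
grip_force: 40.0
F [1.3, -0.7, -1.4] p [0.4967, 0.1951, 0.1158]
time_s: 17.02
ee_pos: [0.4967, 0.1949, 0.1128]
eef_rot: [2.649, 1.688, -0.0]
force: [-1.4, -4.4, 1.4]
gripper_width: 0.255
grip_force: 40.0
F [-1.4, -4.4, 1.4] p [0.4967, 0.1949, 0.1128]
```

It's in the hole with a slight side force towards -y, so I'll ease it that way.

```bash
python3 -m handwheel '[{"dp":[-0.4,0.1,0],"dr":[0,0,0]},{"dp":[-0.8,0.2,0],"dr":[0,0,0]},{"dp":[-0.8,0.2,0],"dr":[0,0,0]}]' && python3 chk.py &&
python3 -m handwheel '[{"dp":[0,0,1],"dr":[0,0,0]},{"dp":[0,0,2],"dr":[0,0,0]},{"dp":[0,0,2],"dr":[0,0,0]}]' && python3 chk.py &&
python3 -m handwheel '[{"dp":[0,0,1],"dr":[0,0,0]},{"dp":[0,0,2],"dr":[0,0,0]},{"dp":[0,0,2],"dr":[0,0,0]}]' && python3 chk.py &&
python3 -m handwheel '[{"dp":[0,0,1],"dr":[0,0,0]},{"dp":[0,0,2],"dr":[0,0,0]},{"dp":[0,0,2],"dr":[0,0,0]}]' && python3 chk.py
```

```text
time_s: 17.4
ee_pos: [0.4965, 0.1944, 0.1128]
eef_rot: [-2.649, -1.688, -0.0]
force: [0.2, -0.7, -1.1]
gripper_width: 0.252
grip_force: 39.9
F [0.2, -0.7, -1.1] p [0.4965, 0.1944, 0.1128]
time_s: 17.77
ee_pos: [0.4965, 0.1943, 0.1107]
eef_rot: [-2.649, -1.688, 0.0]
force: [-0.6, 0.0, -1.5]
gripper_width: 0.254
grip_force: 39.9
F [-0.6, 0.0, -1.5] p [0.4965, 0.1943, 0.1107]
time_s: 18.15
ee_pos: [0.4965, 0.1943, 0.1087]
eef_rot: [-2.649, -1.688, 0.0]
force: [-0.2, -0.2, -1.8]
gripper_width: 0.256
grip_force: 39.9
F [-0.2, -0.2, -1.8] p [0.4965, 0.1943, 0.1087]
time_s: 18.52
ee_pos: [0.4965, 0.1943, 0.1067]
eef_rot: [-2.649, -1.688, 0.0]
force: [0.6, -0.5, -1.3]
gripper_width: 0.255
grip_force: 39.9
F [0.6, -0.5, -1.3] p [0.4965, 0.1943, 0.1067]
```

```bash
python3 -m handwheel '[{"dp":[0,0,1],"dr":[0,0,0]},{"dp":[0,0,2],"dr":[0,0,0]},{"dp":[0,0,3],"dr":[0,0,0]}]' && python3 chk.py &&
python3 -m handwheel '[{"dp":[0,0,1],"dr":[0,0,0]},{"dp":[0,0,2],"dr":[0,0,0]},{"dp":[0,0,3],"dr":[0,0,0]}]' && python3 chk.py &&
python3 -m handwheel '[{"dp":[0,0,1],"dr":[0,0,0]},{"dp":[0,0,2],"dr":[0,0,0]},{"dp":[0,0,3],"dr":[0,0,0]}]' && python3 chk.py &&
python3 -m handwheel '[{"dp":[0,0,1],"dr":[0,0,0]},{"dp":[0,0,2],"dr":[0,0,0]},{"dp":[0,0,3],"dr":[0,0,0]}]' && python3 chk.py &&
python3 -m handwheel '[{"dp":[0,0,1],"dr":[0,0,0]},{"dp":[0,0,2],"dr":[0,0,0]},{"dp":[0,0,3],"dr":[0,0,0]}]' && python3 chk.py &&
python3 -m handwheel '[{"dp":[0,0,1],"dr":[0,0,0]},{"dp":[0,0,2],"dr":[0,0,0]},{"dp":[0,0,3],"dr":[0,0,0]}]' && python3 chk.py &&
python3 -m handwheel '[{"dp":[0,0,1],"dr":[0,0,0]},{"dp":[0,0,2],"dr":[0,0,0]},{"dp":[0,0,3],"dr":[0,0,0]}]' && python3 chk.py &&
python3 -m handwheel '[{"dp":[0,0,1],"dr":[0,0,0]},{"dp":[0,0,2],"dr":[0,0,0]},{"dp":[0,0,3],"dr":[0,0,0]}]' && python3 chk.py
```

```text
time_s: 18.9
ee_pos: [0.4965, 0.1943, 0.1037]
eef_rot: [-2.649, -1.688, -0.0]
force: [0.3, 0.2, -0.6]
gripper_width: 0.257
grip_force: 39.9
F [0.3, 0.2, -0.6] p [0.4965, 0.1943, 0.1037]
time_s: 19.27
ee_pos: [0.4965, 0.1943, 0.1007]
eef_rot: [2.649, 1.688, -0.0]
force: [-0.6, -0.1, -1.4]
gripper_width: 0.257
grip_force: 39.9
F [-0.6, -0.1, -1.4] p [0.4965, 0.1943, 0.1007]
time_s: 19.65
ee_pos: [0.4965, 0.1943, 0.0978]
eef_rot: [2.649, 1.688, 0.0]
force: [-1.0, 0.1, -1.7]
gripper_width: 0.255
grip_force: 39.9
F [-1.0, 0.1, -1.7] p [0.4965, 0.1943, 0.0978]
time_s: 20.02
ee_pos: [0.4965, 0.1943, 0.0947]
eef_rot: [2.649, 1.688, -0.0]
force: [0.6, 0.8, -1.4]
gripper_width: 0.254
grip_force: 39.9
F [0.6, 0.8, -1.4] p [0.4965, 0.1943, 0.0947]
time_s: 20.4
ee_pos: [0.4965, 0.1943, 0.0917]
eef_rot: [-2.649, -1.688, 0.0]
force: [-0.2, -0.1, -1.2]
gripper_width: 0.259
grip_force: 39.9
F [-0.2, -0.1, -1.2] p [0.4965, 0.1943, 0.0917]
time_s: 20.78
ee_pos: [0.4965, 0.1943, 0.0887]
eef_rot: [-2.649, -1.688, 0.0]
force: [-0.4, -0.8, -1.8]
gripper_width: 0.257
grip_force: 39.9
F [-0.4, -0.8, -1.8] p [0.4965, 0.1943, 0.0887]
time_s: 21.15
ee_pos: [0.4965, 0.1943, 0.0857]
eef_rot: [-2.649, -1.688, 0.0]
force: [-0.3, 0.9, -1.7]
gripper_width: 0.253
grip_force: 39.9
F [-0.3, 0.9, -1.7] p [0.4965, 0.1943, 0.0857]
time_s: 21.52
ee_pos: [0.4965, 0.1943, 0.0827]
eef_rot: [2.649, 1.688, -0.0]
force: [-0.6, -0.5, -1.5]
gripper_width: 0.253
grip_force: 39.9
F [-0.6, -0.5, -1.5] p [0.4965, 0.1943, 0.0827]
```

```bash
sed -i 's/>6))/>4.5))/' chk.py
python3 -m handwheel '[{"dp":[0,0,1],"dr":[0,0,0]},{"dp":[0,0,2],"dr":[0,0,0]},{"dp":[0,0,3],"dr":[0,0,0]},{"dp":[0,0,4],"dr":[0,0,0]},{"dp":[0,0,5],"dr":[0,0,0]}]' && python3 chk.py &&
python3 -m handwheel '[{"dp":[0,0,0.5],"dr":[0,0,0]},{"dp":[0,0,1],"dr":[0,0,0]}]' && python3 chk.py &&
python3 -m handwheel '[{"dp":[0,0,0.5],"dr":[0,0,0]},{"dp":[0,0,1],"dr":[0,0,0]}]' && python3 chk.py &&
python3 -m handwheel '[{"dp":[0,0,0.3],"dr":[0,0,0]},{"dp":[0,0,0.6],"dr":[0,0,0]}]' && python3 chk.py &&
python3 -m handwheel '[{"dp":[0,0,0.3],"dr":[0,0,0]},{"dp":[0,0,0.6],"dr":[0,0,0]}]' && python3 chk.py &&
python3 -m handwheel '[{"dp":[0,0,0.3],"dr":[0,0,0]},{"dp":[0,0,0.6],"dr":[0,0,0]}]' && python3 chk.py &&
python3 -m handwheel '[{"dp":[0,0,0.3],"dr":[0,0,0]},{"dp":[0,0,0.6],"dr":[0,0,0]}]' && python3 chk.py &&
python3 -m handwheel '[{"dp":[0,0,0.3],"dr":[0,0,0]},{"dp":[0,0,0.6],"dr":[0,0,0]}]' && python3 chk.py
```

```text
time_s: 22.15
ee_pos: [0.4965, 0.1943, 0.0777]
eef_rot: [2.649, 1.688, -0.0]
force: [0.3, 0.4, -1.2]
gripper_width: 0.256
grip_force: 39.9
F [0.3, 0.4, -1.2] p [0.4965, 0.1943, 0.0777]
time_s: 22.4
ee_pos: [0.4965, 0.1943, 0.0768]
eef_rot: [2.649, 1.688, 0.0]
force: [1.0, -0.2, -1.0]
gripper_width: 0.254
grip_force: 39.9
F [1.0, -0.2, -1.0] p [0.4965, 0.1943, 0.0768]
time_s: 22.65
ee_pos: [0.4965, 0.1943, 0.0758]
eef_rot: [2.649, 1.688, 0.0]
force: [-0.1, -0.6, -2.6]
gripper_width: 0.255
grip_force: 39.9
F [-0.1, -0.6, -2.6] p [0.4965, 0.1943, 0.0758]
time_s: 22.9
ee_pos: [0.4965, 0.1943, 0.0752]
eef_rot: [-2.649, -1.688, 0.0]
force: [0.2, -0.0, -1.1]
gripper_width: 0.252
grip_force: 39.9
F [0.2, -0.0, -1.1] p [0.4965, 0.1943, 0.0752]
time_s: 23.15
ee_pos: [0.4966, 0.1943, 0.0746]
eef_rot: [2.649, 1.688, 0.0]
force: [-0.1, -0.9, -0.2]
gripper_width: 0.255
grip_force: 39.9
F [-0.1, -0.9, -0.2] p [0.4966, 0.1943, 0.0746]
time_s: 23.4
ee_pos: [0.4965, 0.1943, 0.074]
eef_rot: [2.649, 1.688, 0.0]
force: [1.2, -0.6, -1.2]
gripper_width: 0.253
grip_force: 40.0
F [1.2, -0.6, -1.2] p [0.4965, 0.1943, 0.074]
time_s: 23.65
ee_pos: [0.4965, 0.1943, 0.0735]
eef_rot: [2.649, 1.688, 0.0]
force: [-1.3, -1.4, 3.5]
gripper_width: 0.257
grip_force: 40.8
F [-1.3, -1.4, 3.5] p [0.4965, 0.1943, 0.0735]
time_s: 23.9
ee_pos: [0.4966, 0.1943, 0.0734]
eef_rot: [2.649, 1.688, 0.0]
force: [-4.3, -3.1, 9.2]
gripper_width: 0.255
grip_force: 42.6
F [-4.3, -3.1, 9.2] p [0.4966, 0.1943, 0.0734]
```

Flange seated. Now I'll release it, rise and check.

```bash
python3 -m handwheel '[{"dp":[0,0,-0.4],"dr":[0,0,0]},{"dp":[0,0,-0.4],"dr":[0,0,0]},{"dp":[0,0,-0.4],"dr":[0,0,0]},{"dp":[0,0,-0.4],"dr":[0,0,0]},{"dp":[0,0,-0.4],"dr":[0,0,0]},{"dp":[0,0,-0.4],"dr":[0,0,0]}]' 75 && python3 -m handwheel '[{"dp":[0,0,-20],"dr":[0,0,0]},{"dp":[0,0,-50],"dr":[0,0,0]},{"dp":[-40,0,-100],"dr":[0,0,0]},{"dp":[-60,0,-130],"dr":[0,0,0]},{"dp":[-60,0,-130],"dr":[0,0,0]},{"dp":[-60,0,-130],"dr":[0,0,0]}]'
python3 - <<'E'
from h import *
np.set_printoptions(precision=4,suppress=True)
for n in ['wrist','scene']:
    f=grab(n);save(f,'end_'+n+'.png')
    for t,z in [('pin_head',.091),('pin',.066),('carriage_hole',.056),('dock_nominal',.066)]:
        for q in vision.mark_of(t,f)[:1]: print(n,t,round(q['conf'],2),onz(f,q['at'],z),np.array(q['at'])*[560,420])
E
```

```text
time_s: 24.65
ee_pos: [0.4965, 0.1943, 0.0732]
eef_rot: [2.649, 1.688, 0.0]
force: [0.3, -1.0, -0.3]
gripper_width: 0.751
grip_force: 0.0
time_s: 25.4
ee_pos: [0.4712, 0.14, 0.2035]
eef_rot: [2.649, 1.688, 0.001]
force: [0.8, 0.3, -0.9]
gripper_width: 0.748
grip_force: 0.0
wrist pin_head 0.91 [0.5003 0.1948 0.091 ] [281.624 125.412]
wrist pin 0.83 [0.4999 0.1921 0.066 ] [282.296 126.714]
scene pin_head 0.81 [0.5016 0.188  0.091 ] [218.008 202.986]
scene pin 0.56 [0.5086 0.1905 0.066 ] [219.688 208.404]
scene carriage_hole 0.85 [0.5014 0.193  0.056 ] [217.616 213.318]
scene dock_nominal 0.8 [0.4952 0.1836 0.066 ] [219.576 213.318]
```

```bash
python3 -c "
from plant import bot
print(bot.hand_in())"
```

```text
the job is handed in; nothing more can be done
None
```

The job is handed in at about 25 s: the carriage is against its stop, the pin stands with its flange on the dock, and it is released. The highest forces I read were 16 N on the push and 9 N on seating the pin. The networks found the pin's head and origin at the dock's hole afterwards, but I did not check directly that the button sprang out, and the hand-in returned no verdict.

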